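# Nest the charging dippers

### The arm

A 6-joint arm with a two-finger parallel gripper is mounted at the origin on the work surface. World frame = base frame: x ahead of the robot, y to its left, z up, the work surface at z = 0. Lengths are in mm, angles in rad, forces in N, time in s.
With the tool pointing down it reaches from about 400 to 825 mm from the base axis. Payload 7 kg.
Tool frame: the origin (TCP) lies at the very end of the fingers, on their centre line; the grasp point (between the pads) lies 19 mm behind it; z points along the fingers, y is the direction in which the jaws open and shut (so a half turn about z gives the same grasp; the last joint's range is limited). The gripper opens to 88 mm and grips with 3 to 60 N. Pads are 19 mm wide; open, the fingers measure 130 mm over their backs; the gripper's body (78 mm by 193 mm) begins 47 mm behind the grasp point.
Start: joints at [-1.019, 0.359, 0.012, 0, -1.224, -0.288], TCP at [175.981, -651.633, 226.561] pointing down, gripper open.
Joint ranges: [-3.07, 3.07], [-1.43, 2.12], [-1.02, 1.25], [-3.03, 1.67], [-3.05, -0], [-3.03, 3.03]. Speed limits (rad/s): [2.39, 2.39, 3.01, 3.14, 3.14, 3.14].

### API

Orientations are given as a unit quaternion [x, y, z, w].
In Python, from plant import bot gives the robot as it stands. Calls block until the motion is done:
- bot.move_ptp(position, orientation): joint-space move of the TCP to a pose.
- bot.line_to(position, velocity=150, ori=None): straight line of the TCP; ori=None keeps the orientation; velocity is the mean speed in mm/s.
- bot.move_joints(angles): joint-space move.
- bot.move_gripper(opening, force=None): finger opening in mm; force is the grip in N (None keeps the last); returns when the fingers have stopped.
- bot.pause(seconds).
- bot.solve_ik(position, orientation): joint angles nearest the present ones, or None.
- bot.read_state(): the state.
- bot.camera(name): name is "scene" or "top"; returns the picture (480x640x3 uint8, red, green, blue); there is no depth.
- bot.get_calibration(name): a dict with "fx", "fy", "cx", "cy" (pixels), "distortion" ([k1, k2, p1, p2, k3] as OpenCV has them; the pictures are not rectified), "view" (4x4, takes a point from world to camera coordinates). Camera axes: x right, y up, looking along -z (the intrinsics and any distortion apply to the point x, -y, -z); pixel columns grow to the right and rows downward; lengths in mm; the calibration is good to about 2 mm. A picture is of the moment at which its call begins. get_calibration takes no time and is no camera call.
A pose or a line that the arm cannot do raises bot.Unreachable and nothing moves.
- bot.close_job(): hands the job in, once; it reports no verdict.
The state is a dict: "t": time; "joint_pos": joint angles; "qvel": joint speeds; "tau": joint torques, N m; "tcp_pos": TCP position; "eef_rot": TCP orientation; "contact_force": force on the tool from outside, world axes, zero at the start; "moment": the same for the moment, N m; "width": finger opening in mm.
Only numpy, scipy, OpenCV 4.12 (cv2) and the standard library are available. Lean on these libraries where they do the work, as an engineer would, in place of code of your own. Each camera call takes 0.05 s, during which the arm holds its last target. There are 200 camera calls.

### The job

The steel charging dippers are back from the wash and somebody has just dropped the smallest one into the largest. Nest the set properly: each dipper standing upright and fully home inside the next larger one, in size order, all of them in the largest where it stands on the bench. Lower them in rather than dropping them, let go of everything, and leave the other things on the bench as they are.

Things in the scene. Friction and masses are not known exactly. Their poses are not given: they have to be found in the camera images.
- dipper_xl: the largest dipper: round steel cup, 150 mm across the rim, 140 mm at the foot, 90 mm high, wall 3, floor 4, about 420 g, with one upright strap handle outside its -x side (3 mm out from the rim, up to z = 150). Origin: centre of the underside, z up. Stands on the bench
- dipper_xl_grip (a point): centre of this dipper's black rubber grip, an upright block on the top of the strap, 10 mm thick (radially), 24 mm wide (tangentially), 50 mm tall (from 100 to 150 mm above the foot); it lies at x = -76.5 mm, y = 0, z = 125 mm in the dipper's frame. Same axes as the dipper
- dipper_l: the second largest dipper: round steel cup, 116 mm across the rim, 108 mm at the foot, 84 mm high, wall 3, floor 4, about 300 g, with one upright strap handle outside its -x side (3 mm out from the rim, up to z = 150). Origin: centre of the underside, z up. Home in the next larger one it stands 4 mm above that one's underside, with 14 mm of room all round (3 less at the strap)
- dipper_l_grip (a point): centre of this dipper's black rubber grip, an upright block on the top of the strap, 10 mm thick (radially), 24 mm wide (tangentially), 50 mm tall (from 100 to 150 mm above the foot); it lies at x = -59.5 mm, y = 0, z = 125 mm in the dipper's frame. Same axes as the dipper
- dipper_m: the third dipper: round steel cup, 84 mm across the rim, 78 mm at the foot, 76 mm high, wall 3, floor 4, about 200 g, with one upright strap handle outside its -x side (3 mm out from the rim, up to z = 150). Origin: centre of the underside, z up. Home in the next larger one it stands 4 mm above that one's underside, with 13 mm of room all round (3 less at the strap)
- dipper_m_grip (a point): centre of this dipper's black rubber grip, an upright block on the top of the strap, 10 mm thick (radially), 24 mm wide (tangentially), 50 mm tall (from 100 to 150 mm above the foot); it lies at x = -43.5 mm, y = 0, z = 125 mm in the dipper's frame. Same axes as the dipper
- dipper_s: the smallest dipper: round steel cup, 54 mm across the rim, 50 mm at the foot, 68 mm high, wall 3, floor 4, about 110 g, with one upright strap handle outside its -x side (3 mm out from the rim, up to z = 150). Origin: centre of the underside, z up. Starts loose in the largest. Home in the next larger one it stands 4 mm above that one's underside, with 12 mm of room all round (3 less at the strap)
- dipper_s_grip (a point): centre of this dipper's black rubber grip, an upright block on the top of the strap, 10 mm thick (radially), 24 mm wide (tangentially), 50 mm tall (from 100 to 150 mm above the foot); it lies at x = -28.5 mm, y = 0, z = 125 mm in the dipper's frame. Same axes as the dipper
- amber_bottle: bystander: brown glass bottle, black cap, 72 mm across, 165 mm tall, loose. Origin: centre of its underside
- wash_bottle: bystander: white plastic wash bottle, 66 mm across, 200 mm tall with its thin spout, loose. Origin: centre of its underside
- sample_cylinder: bystander: upright steel gas sample cylinder with a black knob, 54 mm across, 237 mm tall, loose. Origin: centre of its underside
- pressure_gauge: bystander: pressure gauge lying on its back, 100 mm across, 36 mm high, brass stem to 89 mm out on its -x side, loose. Origin: centre of its underside
- torque_wrench: bystander: small torque wrench lying along its x axis, 205 mm long, 32 mm wide, 34 mm high, loose. Origin: centre of its underside
- split_ring_half: bystander: half of a steel clamp ring lying flat, outer radius 58 mm on its +x side, 38 mm high with bolt heads; origin at the ring's centre, loose. Origin: see above
- needle_valve: bystander: steel needle valve with a black T handle, 80 mm long along x, 61 mm high, loose. Origin: centre of its underside
Mind the look-alikes: they are no part of the job. Leave any purple look-alike of the dipper_m alone.

How it is judged:
By the outcome, as a careful person would: the job done as asked, in the order asked, and still so for the second after the job is handed in, with the robot touching nothing.
It also fails if it takes over 72 s, if anything falls off the work surface, if the arm or the gripper's body presses on something with over 40 N, if the wrist force passes 120 N, or if a joint passes its speed limit or range.

## Working session

There is one attempt and no reset: what is moved stays moved. The work goes in short steps, each a Python script; the robot and the scene stay as the last script left them, time stands still between calls to the robot, and variables do not carry over. Pictures are saved under pics/ and viewed, about 8 in all and at most 12, crops included, and the job is handed in when it is done.

```bash
ls; mkdir -p pics
python3 - <<'E'
from plant import bot
import cv2,numpy as np
for n in("scene","top"):
    im=bot.camera(n); cv2.imwrite(f"pics/{n}0.png",im[:,:,::-1]); c=bot.get_calibration(n)
    V=np.array(c["view"]);print(n,c["fx"],c["fy"],c["cx"],c["cy"],c["distortion"]);print(V.round(3).tolist(), (-V[:3,:3].T@V[:3,3]).round(0))
print(bot.read_state())
E
```

```text
pics
scene 539.0055535605461 539.0055535605461 315.6076609328508 239.32787779773486 [-0.09175772  0.          0.          0.          0.        ]
[[0.751, 0.66, 0.022, -378.733], [-0.46, 0.499, 0.735, 175.581], [0.474, -0.562, 0.678, -1350.215], [0.0, 0.0, 0.0, 1.0]] [1005. -596.  794.]
top 438.13707798623733 438.13707798623733 316.0075853664194 240.75901106842642 [-0.02936469  0.          0.          0.          0.        ]
[[0.001, -1.0, -0.012, -1.795], [0.983, -0.001, 0.182, -540.655], [-0.182, -0.012, 0.983, -980.253], [0.0, 0.0, 0.0, 1.0]] [ 353.  -14. 1062.]
{'t': 0.1, 'joint_pos': array([-1.01891176e+00,  3.59363838e-01,  1.11605433e-02, -3.12888202e-04,
       -1.22408730e+00, -2.88076678e-01]), 'qvel': array([-0.00043036, -0.00161348,  0.00165266,  0.0026681 ,  0.00069398,
        0.00020458]), 'tau': array([-2.33376806e-03, -5.84163594e+01,  2.93748862e+01,  7.01525465e+00,
        1.01779494e-02, -6.72638180e-05]), 'tcp_pos': array([ 175.86286801, -651.24404474,  225.68854909]), 'eef_rot': array([-1.31468939e-01,  9.91319998e-01,  7.42184651e-04, -1.70327072e-04]), 'contact_force': array([ 0.0732718 , -0.11149232, -0.10300703]), 'moment': array([-0.01473865,  0.03842733,  0.0126927 ]), 'width': 88.09059881782517}
```

View pics/scene0.png

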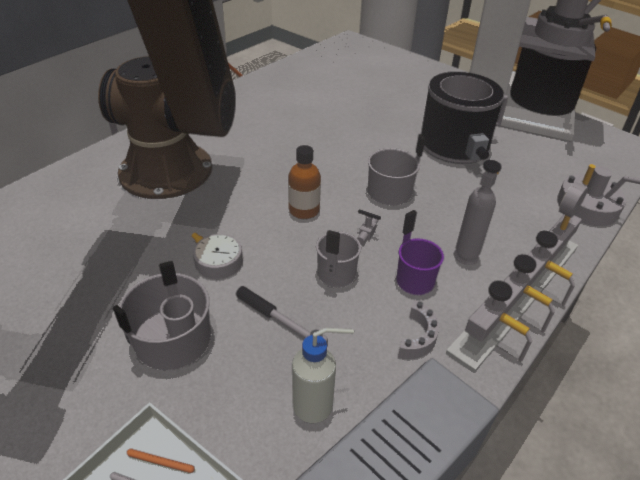

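View pics/top0.png

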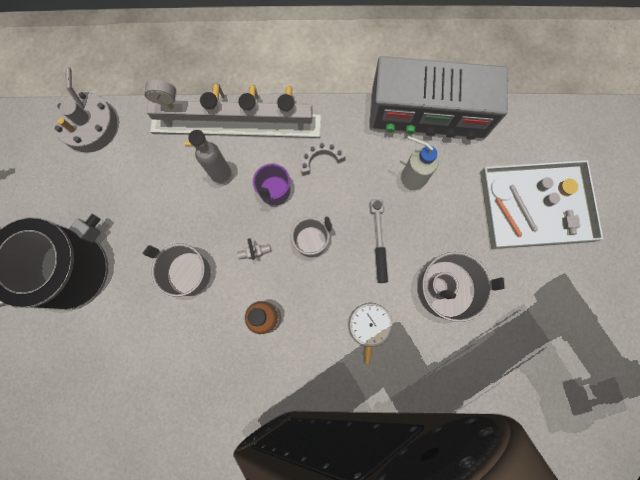

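Candidates:
- dipper_xl: scene (168,320), top (453,287). dipper_s is inside it, scene (178,315), top (443,287).
- dipper_m: the steel cup at scene (338,258), top (311,237). The purple look-alike at scene (419,266), top (272,184) stays where it is.
- dipper_l: scene (393,177), top (182,270). The large black pot at scene (460,115) is background.

Next is one close crop sheet to check these choices.

```bash
cat > h.py <<'E'
import numpy as np,cv2
from plant import bot
def ray(n,uv):
    c=bot.get_calibration(n);V=np.array(c["view"]);K=np.array([[c["fx"],0,c["cx"]],[0,c["fy"],c["cy"]],[0,0,1]])
    p=cv2.undistortPoints(np.float64(uv).reshape(-1,1,2),K,np.float64(c["distortion"]))[:,0]
    d=np.c_[p[:,0],-p[:,1],-np.ones(len(p))]@V[:3,:3]
    return -V[:3,:3].T@V[:3,3],d
def plane(n,uv,z):
    o,d=ray(n,uv);return o+d*((z-o[2])/d[:,2])[:,None]
def proj(n,P):
    c=bot.get_calibration(n);V=np.array(c["view"]);K=np.array([[c["fx"],0,c["cx"]],[0,c["fy"],c["cy"]],[0,0,1]])
    F=np.diag([1,-1,-1.]);R=F@V[:3,:3];t=F@V[:3,3]
    return cv2.projectPoints(np.float64(P).reshape(-1,1,3),cv2.Rodrigues(R)[0],t,K,np.float64(c["distortion"]))[0][:,0]
def tri(uv1,uv2):
    o1,d1=ray("top",uv1);o2,d2=ray("scene",uv2);d1,d2=d1[0],d2[0]
    s=np.linalg.lstsq(np.c_[d1,-d2],o2-o1,rcond=None)[0];a=o1+s[0]*d1;b=o2+s[1]*d2
    return (a+b)/2,np.linalg.norm(a-b)
def tile(n,im,x,y,w,h,size=(266,300)):
    t=cv2.resize(im[y:y+h,x:x+w],size,interpolation=cv2.INTER_CUBIC)
    for k in range((x//10+1)*10,x+w,10): p=int((k-x+.5)*size[0]/w);cv2.line(t,(p,0),(p,6 if k%50 else 14),(0,0,255),1)
    for k in range((y//10+1)*10,y+h,10): p=int((k-y+.5)*size[1]/h);cv2.line(t,(0,p),(6 if k%50 else 14,p),(0,0,255),1)
    cv2.putText(t,f"{n[0]} {x},{y}",(16,290),0,.45,(0,0,255),1);return t
E
python3 - <<'E'
from h import *
im={n:cv2.imread(f"pics/{n}0.png") for n in("top","scene")}
R=[("top",410,240,100,100),("top",280,195,80,80),("top",135,230,90,90),("scene",105,255,115,120),("scene",305,220,70,75),("scene",355,125,80,85)]
T=[tile(r[0],im[r[0]],*r[1:]) for r in R]
cv2.imwrite("pics/crop1.png",np.vstack([np.hstack(T[:3]),np.hstack(T[3:])]))
for n,x,y,w,h in R:
    m=(im[n][y:y+h,x:x+w].max(2)<38).astype(np.uint8)
    k,l,s,c=cv2.connectedComponentsWithStats(m)
    for i in range(1,k):
        if s[i,4]>15: print(n,(x,y),"box",(s[i,:4]+[x,y,0,0]).tolist(),s[i,4],(c[i]+[x,y]).round(1))
E
```

```text
scene (105, 255) box [161, 263, 16, 22] 247 [168.2 274.1]
scene (105, 255) box [114, 306, 17, 27] 218 [122.2 318.9]
scene (355, 125) box [423, 125, 12, 21] 139 [429.8 134. ]
```

View pics/crop1.png

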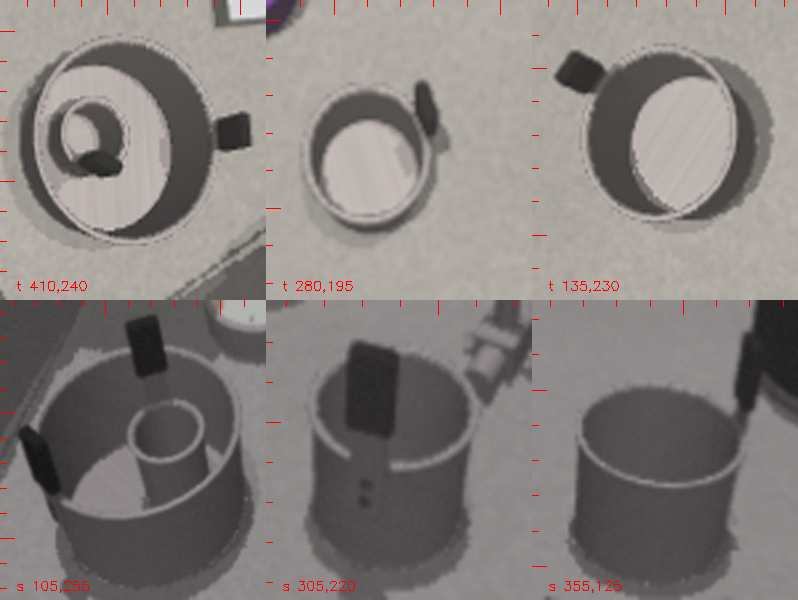

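The sheet confirms the choice. All cups stand upright: XL has S standing on its floor, M is steel with its grip at scene (333,242), and L has its grip at scene (419,145). Next I fit the rims and triangulate the grips from these pixels.

```bash
cat > meas.py <<'E'
from h import *
from scipy.optimize import least_squares
T={"xl":dict(top=(410,240,100,100),scene=(105,255,115,120)),"s":dict(top=(410,240,100,100),scene=(105,255,115,120)),
"m":dict(top=(280,195,80,80),scene=(305,220,70,75)),"l":dict(top=(135,230,90,90),scene=(355,125,80,85))}
P={"xl":(90,75,[(35,135),(214,130),(118,37),(125,243)],[(38,132),(242,105),(140,47),(115,217)],(234,132),(40,160)),
"s":(72,27,[(61,133),(129,135),(96,97)],[(128,135),(203,132),(165,100),(165,162)],(98,163),(147,45)),
"m":(76,42,[(36,160),(164,155),(101,88),(99,225)],[(46,110),(210,110),(134,52),(134,167)],(160,110),(106,88)),
"l":(84,58,[(53,140),(205,135),(133,45),(128,220)],[(46,132),(210,140),(123,86),(133,186)],(48,72),(216,71))}
def px(k,n,p):
    x,y,w,h=T[k][n];p=np.float64(p).reshape(-1,2);return np.c_[x+(p[:,0]+.5)*w/266-.5,y+(p[:,1]+.5)*h/300-.5]
for k,(z,r,a,b,g1,g2) in P.items():
    C=[]
    for n,q in(("top",a),("scene",b)):
        X=plane(n,px(k,n,q),z)[:,:2]
        f=least_squares(lambda c:np.hypot(*(X-c).T)-r,X.mean(0));C.append(f.x);print(k,n,f.x.round(1),f.fun.round(1))
    G,e=tri(px(k,"top",g1),px(k,"scene",g2));c=np.mean(C,0);d=G[:2]-c
    print(k,"centre",c.round(1),"grip",G.round(1),"gap",round(e,1),"r",np.hypot(*d).round(1),"ang",np.degrees(np.arctan2(d[1],d[0])).round(1),"R",np.hypot(*c).round())
E
python3 meas.py
python3 - <<'E'
from h import *
for n,a,b,z in(("amber",(262,318),0,0),):pass
for nm,uv,z in(("amber cap top",(257,317),165),("wash cap top",(429,154),150),("cyl knob",(197,138),230),("purple rim",(272,184),76),("valve handle",(254,250),55),("gauge",(370,324),30),("splitring",(322,158),30),("wrench a",(377,203),25),("wrench b",(381,280),25)):
    print(nm,plane("top",[uv],z).round(0))
E
```

```text
xl top [ 431.2 -313.8] [-0.1  0.   1.   1. ]
xl scene [ 433.8 -310. ] [0.1 0.3 0.9 1. ]
xl centre [ 432.5 -311.9] grip [ 433.6 -389.7  125.9] gap 2.6 r 77.7 ang -89.2 R 533.0
s top [ 437.1 -294.1] [1.9 1.9 0.1]
s scene [ 436.2 -291.8] [1.2 1.3 1.6 1.3]
s centre [ 436.7 -292.9] grip [ 411.1 -278.7  130.1] gap 0.8 r 29.2 ang 150.9 R 526.0
m top [546.3  12.4] [2.2 2.2 0.8 0.7]
m scene [548.8  13.6] [-0.1  0.1 -1.3 -1.3]
m centre [547.5  13. ] grip [564.5 -27.6 126.9] gap 2.3 r 44.0 ang -67.4 R 548.0
l top [469.4 308.9] [0.7 0.7 1.7 1.6]
l scene [467.6 311.8] [-0.6 -0.6 -0.4 -0.3]
l centre [468.5 310.3] grip [503.4 357.2 127.8] gap 0.3 r 58.5 ang 53.3 R 562.0
amber cap top [[362. 116. 165.]]
wash cap top [[ 716. -251.  150.]]
cyl knob [[720. 238. 230.]]
purple rim [[672. 102.  76.]]
valve handle [[518. 143.  55.]]
gauge [[ 348. -127.   30.]]
splitring [[754. -16.  30.]]
wrench a [[ 639. -151.   25.]]
wrench b [[ 451. -155.   25.]]
```

```bash
cat > job.py <<'E'
from h import *
from scipy.spatial.transform import Rotation as Ro
rad=dict(xl=76.5,l=59.5,m=43.5,s=28.5)
def u(d): return np.array([np.cos(np.radians(d)),np.sin(np.radians(d))])
def quat(phi,flip):
    y=np.r_[u(phi+180*flip),0];z=np.array([0,0,-1.]);return Ro.from_matrix(np.c_[np.cross(y,z),y,z]).as_quat()
def plan(p,ph,q,ph2):
    best=None
    for f in(0,1):
        a=bot.solve_ik([*p,290],quat(ph,f));b=bot.solve_ik([*q,290],quat(ph2,f))
        if a is None or b is None: continue
        j=np.array(bot.read_state()["joint_pos"]);c=abs(a-j).max()+abs(np.array(b)-a).max()
        if best is None or c<best[0]: best=(c,f,np.round(a,2),np.round(b,2))
    return best
def pick(p,ph,f,z0,lift=180):
    bot.move_gripper(36)
    bot.move_ptp([*p,z0+106+70],quat(ph,f)); bot.line_to([*p,z0+106],200)
    bot.move_gripper(0,50); s=bot.read_state(); print("grip",s["width"],s["tcp_pos"].round(1),round(s["t"],1))
    bot.line_to([*p,z0+106+lift],300)
    s=bot.read_state(); print("lifted",s["width"],s["contact_force"].round(1),s["moment"].round(2))
def over(q,ph,f,z): bot.move_ptp([*q,z],quat(ph,f))
def lower(q,z):
    bot.line_to([*q,z+8],200); bot.pause(.15); f0=bot.read_state()["contact_force"][2]
    for dz in np.arange(6,-5,-1.):
        bot.line_to([*q,z+dz],30); s=bot.read_state()
        if s["contact_force"][2]-f0>2: break
    print("contact at dz",dz,(s["contact_force"]).round(1),f0.round(1),s["tcp_pos"].round(1))
def release(q,z):
    bot.move_gripper(30); bot.line_to([*q,z+90],300); print("t",bot.read_state()["t"])
C=dict(xl=[432.5,-311.9],s=[436.7,-292.9],m=[547.5,13],l=[468.5,310.3])
G=dict(s=[411.1,-278.7],m=[564.5,-27.6],l=[503.4,357.2])
A=dict(s=151,m=-67.4,l=53.3)
C={k:np.array(v) for k,v in C.items()}
def gp(k): return (np.array(G[k])+C[k]+rad[k]*u(A[k]))/2
E
python3 - <<'E'
from job import *
for k,t,a in(("s","m",150),("l","xl",0),("m","xl",-170)): print(k,gp(k).round(1),plan(gp(k),A[k],C[t]+rad[k]*u(a),a))
print("pot rim",tri([(33,262)],[(465,86)]),plane("top",[(72,265),(33,225),(0,262)],160).round(0))
print("clamp",tri([(90,226)],[(479,146)]))
E
```

```text
s [ 411.4 -278.9] (np.float64(1.4635339154892533), 0, array([-0.2 ,  0.02, -0.27,  0.  , -1.28, -0.31]), array([ 0.43,  0.07, -0.22,  0.  , -1.28, -0.95]))
l [503.7 357.6] (np.float64(3.114491049588779), 1, array([ 0.93,  0.23, -0.02,  0.  , -1.32, -0.  ]), array([-0.23,  0.17, -0.1 ,  0.  , -1.3 ,  0.23]))
m [564.4 -27.4] (np.float64(2.5134087267250482), 1, array([ 0.3 ,  0.14, -0.13,  0.  , -1.29, -1.47]), array([-0.3 ,  0.04, -0.25,  0.  , -1.28, -2.67]))
pot rim (array([475.9160544 , 586.71357061, 181.0048699 ]), np.float64(9.752263902000271)) [[469. 511. 160.]
 [555. 606. 160.]
 [475. 670. 160.]]
clamp (array([573.99442361, 529.31201529,  75.01234267]), np.float64(5.788899647735077))
```

Run:
```python
from job import *
f=0;pick(gp("s"),151,f,4)
q=C["m"]+28.5*u(150); over(q,150,f,290)
for n in("top","scene"): cv2.imwrite(f"pics/s_{n}.png",bot.camera(n)[:,:,::-1])
a=cv2.imread("pics/s_top.png")[130:330,220:420];b=cv2.imread("pics/s_scene.png")[100:300,240:440]
cv2.imwrite("pics/s1.png",cv2.resize(np.hstack([a,b]),None,fx=2,fy=2)); print(q,proj("scene",[[*C["m"],76]]),bot.read_state()["t"])
```

```text
grip 9.455956168209147 [ 411.7 -278.9  110.6] 3.8
lifted 9.189102642978378 [-0.3  0.6 -1.3] [ 0.09  0.1  -0.05]
[522.81827599  27.25      ] [[337.5743525  246.36770515]] 5.8583
```

View pics/s1.png

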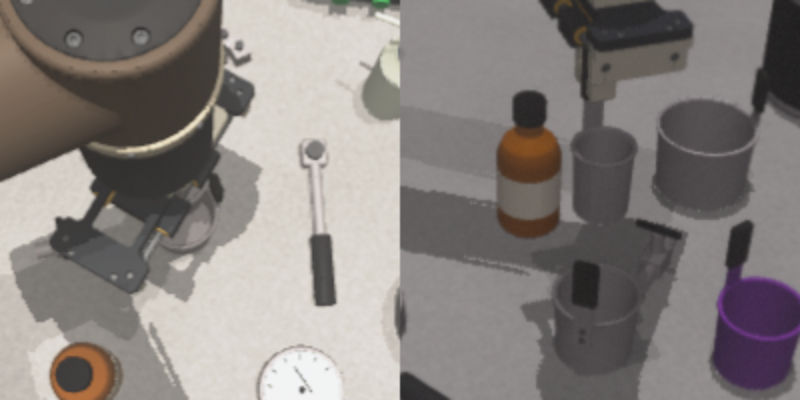

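S hangs upright above M: its rim is at scene (342,171) and M's rim at (338,246). I'll check that offset, lower it in, then look.

Run:
```python
from job import *
c=plane("scene",[(341.8,171.3)],252)[0,:2]; print("S over",c,"want",C["m"])
q=C["m"]+28.5*u(150); 
if np.hypot(*(c-C["m"]))<6:
    lower(q,110); release(q,110)
    bot.move_ptp([*gp("l"),290],quat(A["l"],1))
    im={n:bot.camera(n)[:,:,::-1] for n in("top","scene")}
    for n in im: cv2.imwrite(f"pics/s2_{n}.png",im[n])
    cv2.imwrite("pics/s2.png",np.hstack([tile("top",im["top"],280,195,80,80,(400,400)),tile("scene",im["scene"],305,210,80,80,(400,400))]))
    print(bot.read_state()["t"])
```

```text
S over [544.86373346  14.12389904] want [547.5  13. ]
contact at dz 0.0 [-2.2  0.9  5.5] -0.1 [523.2  27.4 110.6]
t 9.8167
11.2083
```

View pics/s2.png

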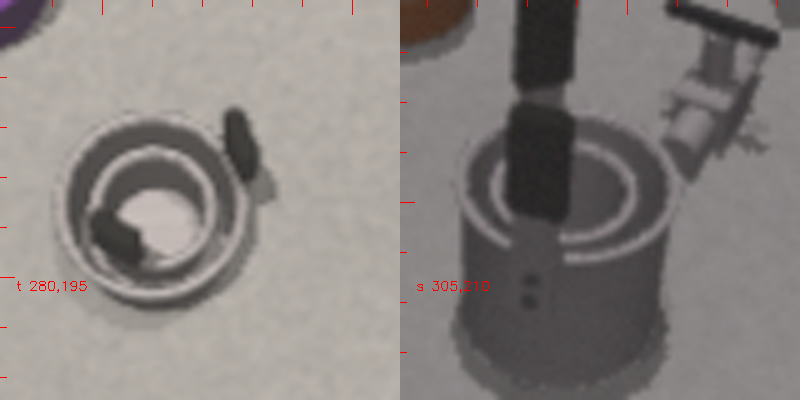

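S stands upright inside M (top view, ring within ring), and contact came at the expected height. Next, L into XL.

Run:
```python
from job import *
f=1;pick(gp("l"),A["l"],f,0,190)
q=C["xl"]+59.5*u(0); over(q,0,f,296)
im={n:bot.camera(n)[:,:,::-1] for n in("top","scene")}
for n in im: cv2.imwrite(f"pics/l_{n}.png",im[n])
cv2.imwrite("pics/l1.png",np.hstack([tile("top",im["top"],380,200,140,140,(400,400)),tile("scene",im["scene"],90,160,180,180,(400,400))]))
print(bot.read_state()["t"],proj("scene",[[*C["xl"],190+84]]))
```

```text
grip 9.576901181309893 [504.5 358.6 107. ] 13.2
lifted 9.709442951457714 [-0.4 -0.8 -4.4] [ 0.11  0.04 -0.02]
16.45 [[142.80588243 223.93355742]]
```

View pics/l1.png

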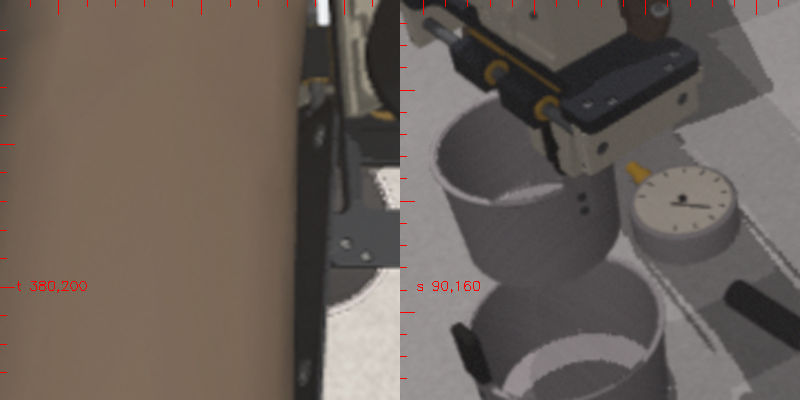

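Run:
```python
from job import *
z=bot.read_state()["tcp_pos"];print(z)
t=np.linspace(0,2*np.pi,73)
for nm,zz,r in(("rim",z[2]-106+84,58),("foot",z[2]-106,54)):
    p=proj("scene",np.c_[C["xl"][0]+r*np.cos(t),C["xl"][1]+r*np.sin(t),0*t+zz])
    tp=(p-[90,160])*400/180; tp[:,0]+=400
    for i in(tp[:,0].argmin(),tp[:,0].argmax(),tp[:,1].argmin(),tp[:,1].argmax()): print(nm,tp[i].round(0))
```

```text
[ 492.47216136 -311.2459697   295.94159378]
rim [428. 160.]
rim [606. 135.]
rim [539.  87.]
rim [502. 203.]
foot [463. 243.]
foot [617. 225.]
foot [552. 180.]
foot [528. 288.]
```

L hangs upright and within about 3 mm of centre over XL (rim left edge at crop (433,152), predicted (428,160)). Lowering it now.

Run:
```python
from job import *
q=C["xl"]+59.5*u(0); lower(q,110); release(q,110)
bot.move_ptp([*gp("m"),290],quat(A["m"],1))
im={n:bot.camera(n)[:,:,::-1] for n in("top","scene")}
for n in im: cv2.imwrite(f"pics/l2_{n}.png",im[n])
cv2.imwrite("pics/l2.png",np.hstack([tile("top",im["top"],410,240,100,100,(400,400)),tile("scene",im["scene"],105,250,120,120,(400,400))]))
print(bot.read_state()["t"])
```

```text
contact at dz 0.0 [-2.4  2.3  5. ] -3.4 [ 492.1 -312.   110.8]
t 20.4417
22.05
```

View pics/l2.png

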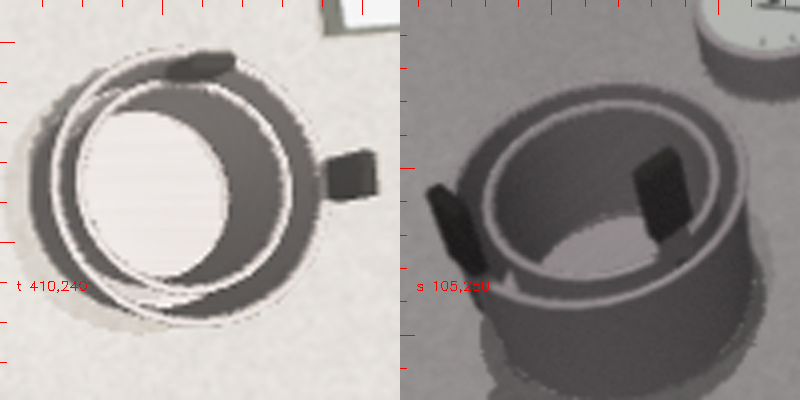

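L is upright inside XL. I measure its rim there once, then carry M (with S) over.

```bash
cat > ml.py <<'E'
from job import *
from scipy.optimize import least_squares
def fit(z,r,D):
    o=[]
    for n,(q,x,y,s) in D.items():
        X=plane(n,(np.float64(q)+.5)/s-.5+[x,y],z)[:,:2];f=least_squares(lambda c:np.hypot(*(X-c).T)-r,X.mean(0));print(n,f.x.round(1),f.fun.round(1));o.append(f.x)
    return np.mean(o,0)
E
python3 - <<'E'
from ml import *
c=fit(88,58,dict(top=([(77,188),(294,190),(190,79),(178,296)],410,240,4),scene=([(84,195),(320,168),(220,101),(168,281)],105,250,400/120)))
print("L",c); np.save("L.npy",c)
assert np.hypot(*(c-C["xl"]))<14
f=1;pick(gp("m"),A["m"],f,0,190)
q=c+43.5*u(-170); over(q,-170,f,296)
im=bot.camera("scene")[:,:,::-1];cv2.imwrite("pics/m1.png",tile("scene",im,90,160,180,180,(500,500)))
t=np.linspace(0,2*np.pi,73);z=bot.read_state()["tcp_pos"];print(z,bot.read_state()["t"])
for nm,zz,r in(("rim",z[2]-106+76,42),("foot",z[2]-106,39)):
    p=proj("scene",np.c_[c[0]+r*np.cos(t),c[1]+r*np.sin(t),0*t+zz]); tp=(p-[90,160])*500/180
    for i in(tp[:,0].argmin(),tp[:,0].argmax(),tp[:,1].argmin(),tp[:,1].argmax()): print(nm,tp[i].round(0))
E
```

```text
top [ 430.6 -312.8] [2.2 2.3 2.5 2.4]
scene [ 432.8 -310. ] [2.  2.3 2.  2.3]
L [ 431.65192587 -311.40240064]
grip 10.107841606101424 [564.7 -27.  106.8] 24.0
lifted 9.418661988299302 [-0.1 -0.6 -4.3] [-0.06  0.05  0.03]
[ 389.29468805 -318.41646412  295.39319858] 26.1417
rim [ 70. 200.]
rim [229. 182.]
rim [162. 138.]
rim [136. 243.]
foot [106. 299.]
foot [245. 283.]
foot [186. 242.]
foot [165. 339.]
```

View pics/m1.png

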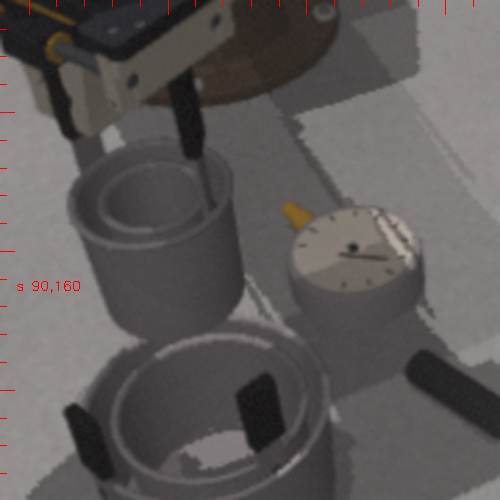

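M (with S upright inside) hangs centred over L: its rim spans crop x 69–233, predicted 70–229. Lowering it now.

Run:
```python
from ml import *
c=np.load("L.npy");q=c+43.5*u(-170); lower(q,114); release(q,114)
bot.line_to([*q,330],300); bot.move_ptp([560,0,330],quat(-90,0))
im={n:bot.camera(n)[:,:,::-1] for n in("top","scene")}
for n in im: cv2.imwrite(f"pics/end_{n}.png",im[n])
cv2.imwrite("pics/end.png",np.vstack([np.hstack([tile("top",im["top"],410,240,100,100,(400,360)),tile("scene",im["scene"],105,250,120,120,(400,360))]),
 np.hstack([cv2.resize(im["top"][60:420],(400,225)),cv2.resize(im["scene"][90:450],(400,225))])]))
s=bot.read_state();print(s["t"],s["contact_force"])
```

```text
contact at dz 0.0 [-3.3  3.   4.6] -4.2 [ 388.8 -319.1  114.8]
t 30.1083
34.025 [ 0.64972602 -0.60103227  0.01685569]
```

View pics/end.png

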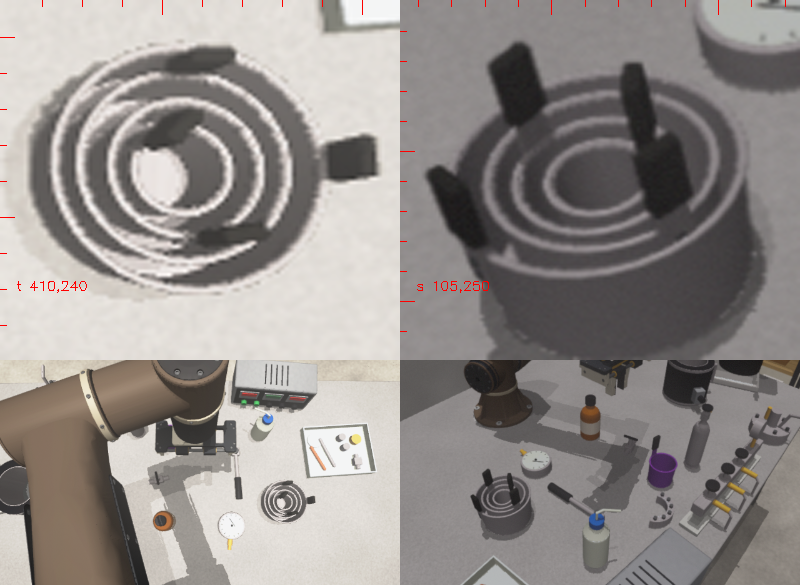

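All four rims are nested, with the XL rim at the same pixels as before. The gripper is clear, and the bystanders visible in the overview look unmoved. Handing in.

```bash
python3 -c "
from plant import bot
bot.pause(.3);print(bot.close_job())"
```

```text
the job is handed in; nothing more can be done
None
```

The dippers are nested in size order in the largest, which stayed where it stood, and the job is handed in at about 34 s of the 72 s allowed.

- **Moves:** I took S out of XL and lowered it into M on the bench. Then I lowered L into XL, and M with S inside it into L. Each dipper was set down by its grip until the wrist force showed contact, then released.
- **Fit:** Each contact came at the height calculated for fully home. The final pictures show four rims, one inside the next, all upright.
- **Surroundings:** The gripper is clear with about zero wrist force. XL looks unmoved. The purple look-alike and the other things on the bench also look unmoved, though I judged that by eye from the pictures and did not measure it. In the last top view the arm hid part of the bench.
- **Small disagreements:** The two cameras differed by 2–4 mm on cup centres. L's rim came out about 2 mm larger than its true radius in both views, which I put down to picking pixels by hand. Both are well inside the 9–14 mm of clearance, and no check failed.

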